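# Weigh in and scan a salve jar

### The job

The empty steel jug was left on the scale: lift it off and stand it gently on the cork mat. Then stand the black-lidded jar gently in the middle of the scale's pan, turned so that its code label faces straight at the code reader's window, and let go; keep both upright all the way. Leave the white-lidded jar, the strip of salve pots and the spoon where they are.

Things in the scene. Friction and masses are not known exactly. Their poses are not given: they have to be found in the camera images.
- pan_top (a point): centre of the top face of the bench scale's round aluminium pan (150 mm across, top 48 mm above the table, marked with a dark centring ring 69 mm across). The scale is fixed; its white housing reaches 93 mm from this point to either side and 85 mm to the back, with a sloped display panel reaching 145 mm on its own -x side (the robot's side). Turned at random by up to 0.25 rad.
- reader_window (a point): centre of the dark red window of the fixed code reader (black housing, yellow stripe, 62 wide, 52 deep, 46 mm high, on a post on the pan's far side, up to 0.65 rad left or right of straight ahead). The window is 83 mm above the table, 120 mm from the pan's axis, and looks level along this frame's -x at that axis. Housing top 108 mm above the table; the reader reaches 85 mm behind the window.
- mat_top (a point): centre of the top face of the round cork mat (150 mm across, 9 mm thick, fixed on the table, to the left or the right of the scale).
- tray: shallow aluminium stock tray, fixed, on the other side of the scale than the cork mat: 270 mm along its x, 150 mm along its y, rim 11 mm high, inner floor 3 mm above the table; origin at the centre of its underside. The two jars stand in it, one near each end, in either order, about 125 mm apart.
- jug: the empty steel pouring jug, 90 mm across, 108 mm high, 0.25 kg or so; origin at the centre of its underside, z up, +x towards its handle. It starts upright on the pan with the handle roughly on the robot's side, away from the reader.
- jug_center (a point): the jug's centre, on its axis 54 mm above its underside; axes as jug.
- jug_grip (a point): where to take the jug's handle from above: the middle of its level top arm, 67 mm from the jug's axis along +x and 92 mm above its underside; axes as jug. The arm is a bar 14 mm wide (along y), 9 mm high, running along x from the jug's wall (radius 40 mm there) to the handle's dark upright strap, whose inner face is 82 mm from the axis. The rim is 16 mm higher than this point.
- jar: amber glass jar with black lid and white bar-code label, 57 mm across, 78 mm high, 0.22 kg or so; origin at the centre of its underside, z up, +x pointing out through the middle of its code label. An orange seal strip, 11 mm wide, runs from the middle of the lid's top over the lid's edge down to the middle of the label and shows from above which way the label faces (at the start, any way).
- jar_center (a point): the jar's centre, on its axis 39 mm above its underside; +x points out through the middle of its code label.
- spare: bystander: amber jar of the same size with a white lid and a plain green band; origin at the centre of its underside.
- pot_strip: bystander: strip of three small white hinged salve pots lying open on the table beyond the scale, to one side, about 78 by 128 mm, 14 mm high; origin at the centre of its underside.
- spoon: bystander: steel spoon, 160 mm long, lying on the table beyond the scale, on the other side than the pots.
- scale: the fixed bench scale; origin on the table under the centre of its pan, display on its -x side.
- cork_mat: the fixed cork mat; origin at the centre of its underside.

How it is judged:
On the way, in this order (a step that is already met when the one before it is completed fails the run):
1. the jug stands upright on the cork mat, its axis within 30 mm of the mat's centre, let go (horizontal distance between jug and mat_top below 0.03 m and z of jug in the frame of mat_top below 0.004 m and angle between jug's own z axis and vertical below 0.08 rad and contact force between the fingers and jug below 0.2 N and contact force between jug and cork_mat above 0.5 N), for 0.2 s.
2. the jar stands upright on the pan, its axis within 20 mm of the pan's centre, its label within about 15 degrees of the reader's window, let go (horizontal distance between jar and pan_top below 0.02 m and z of jar in the frame of pan_top below 0.004 m and angle between jar's own z axis and vertical below 0.08 rad and x of reader_window in the frame of jar_center above 0.08 m and y of reader_window in the frame of jar_center between -0.031 and 0.031 m and contact force between the fingers and jar below 0.2 N and contact force between jar and scale above 0.5 N), for 0.2 s.
At the end, for the whole second after the job is handed in: The jug stands upright on the mat, axis within 30 mm of its centre; the black-lidded jar stands upright on the pan, axis within 20 mm of its centre, label pointing at the reader's window within about 15 degrees (31 mm to either side); both let go and at rest (horizontal distance between jug and mat_top below 0.03 m and z of jug in the frame of mat_top below 0.004 m and angle between each of jug, jar's own z axis and vertical below 0.08 rad and contact force between jug and cork_mat above 0.5 N and horizontal distance between jar and pan_top below 0.02 m and z of jar in the frame of pan_top below 0.004 m and contact force between jar and scale above 0.5 N and x of reader_window in the frame of jar_center above 0.08 m and y of reader_window in the frame of jar_center between -0.031 and 0.031 m and linear speed of each of jug, jar below 0.02 m/s); the robot touches nothing.
It fails at once if the jug or the jar is dropped (falls free at over 0.45 m/s, a drop of some 10 to 15 mm) ((linear speed of jug above 0.45 m/s and contact force between the fingers and jug below 0.2 N) or (linear speed of jar above 0.45 m/s and contact force between the fingers and jar below 0.2 N)).
It fails at once if the jug is pressed or banged down on the mat, or the jar on the scale, with over 110 N (contact force between jug and cork_mat above 110 N or contact force between jar and scale above 110 N).
It fails at once if the jug or the jar is tipped by more than 35 degrees (angle between any of jug, jar's own z axis and vertical above 0.61 rad).
It fails at once if the white-lidded jar is moved by more than 20 mm, or the pots or the spoon by more than 30 mm (distance of spare from where it was at the start of the episode above 0.02 m or distance of any of pot_strip, spoon from where it was at the start of the episode above 0.03 m).
It also fails if it takes over 61 s, if anything falls off the work surface, if the arm or the gripper's body presses on something with over 40 N, if the wrist force passes 120 N, or if a joint passes its speed limit or range.

### The arm

A 6-joint arm with a two-finger parallel gripper is mounted at the origin on the work surface. World frame = base frame: x ahead of the robot, y to its left, z up, the work surface at z = 0. Lengths are in m, angles in rad, forces in N, time in s.
With the tool pointing down it reaches from about 0.35 to 0.775 m from the base axis. Payload 5.5 kg.
Tool frame: the origin (TCP) lies at the very end of the fingers, on their centre line; the grasp point (between the pads) lies env.hold_point_z behind it (env.hold_point_z is the distance from the TCP to the grasp point, in m); z points along the fingers, y is the line along which they close (so a half turn about z gives the same grasp; the last joint's range is limited). The gripper opens to 85 mm and grips with 20 to 120 N. Pads are 22 mm wide; open, the fingers measure 114 mm over their backs; the gripper's body (76 mm by 85 mm) begins 54 mm behind the grasp point. The pads swing forward as they close: fully open they stand 13 mm farther back than shut.
Start: joints at [-0.14, 0.313, 0.046, 1.304, 0, 1.431], TCP at [0.575, -0, 0.231] pointing down, gripper open.
Joint ranges: [-2.76, 2.76], [-0.86, 1.69], [-1.03, 1.26], [-2.2, 2.34], [-1.47, 1.5], [-3.14, 3.14]. Speed limits (rad/s): [2.57, 2.57, 3.14, 3.14, 3.14, 3.14].

### API

Orientations are given as a unit quaternion [w, x, y, z].
In Python, from workcell import env gives the robot as it stands.
- The arm moves only by the tool carry_out, never from a script. Its argument "steps" is a list of rows, each a list of 3 entries, a list of its own where there are three numbers: the turn, a rotation vector about the tool's x, y, z in degrees, then the shift along the tool's x, y, z in cm, then the closure in counts, from 0 (fully open) to 255 (shut). A call has exactly 8 rows; each row is the pose to reach, as a shift and turn from the pose commanded when the call began, along the tool's axes at that moment; what a row does not reach only later rows make up. A row lasts 1/8 s, in which the tool goes at most 62.5 mm and 10.7 degrees, less where a joint would pass 70% of its speed; a pose out of reach is approached as far as the arm can. A call with a gripper value outside its range is refused whole. The fingers move at their own pace and stop on an object; "force" is the grip in N (left out, the last holds). Time passes only in rows, so rows that repeat a pose let the fingers close, or fill a call up. It gives the time, the measured TCP pose, the force, the opening and the grip force at its end, in the units of the state.
- env.get_state(): the state, without advancing time (a new reading comes with each control period).
- env.read_camera(name): name is "scene" or "side" or "wrist"; returns (picture, depth): 480x640x3 uint8, red, green, blue; 480x640 float32, m along the optical axis (not along the pixel's ray), 0 where there is no reading.
- env.get_calibration(name): a dict with "fx", "fy", "cx", "cy" (pixels), "D" ([k1, k2, p1, p2, k3] as OpenCV has them; the pictures are not rectified), "origin" and "orientation" of the camera in the world. Camera axes: x right, y up, looking along -z (the intrinsics and any distortion apply to the point x, -y, -z); pixel columns grow to the right and rows downward; lengths in m; the calibration is good to about 2 mm. A picture is of the moment at which its call begins: read the wrist's pose just before it. get_calibration takes no time and is no camera call; for the wrist camera it gives the pose at the moment of the call.
- env.hand_in(): hands the job in; it is judged then, once.
The state is a dict: "clock": time; "joint_pos": joint angles; "qvel": joint speeds; "tau": joint torques, N m; "tcp_pos": TCP position; "orientation": TCP orientation; "wrist_force": force on the tool from outside, world axes, zero at the start; "ft_torque": the same for the moment, N m; "finger_gap": finger opening in m; "grip_force": force on a finger pad.
Only numpy, scipy, OpenCV 4.12 (cv2) and the standard library are available. Lean on these libraries where they do the work, as an engineer would, in place of code of your own. Each camera call takes 0.05 s, during which the arm holds its last target. There are 200 camera calls.

## Working session

There is one attempt and no reset: what is moved stays moved. The work goes in short steps, Python scripts to look and compute and a tool call to move; the robot and the scene stay as the last step left them, time stands still between calls to the robot, and variables do not carry over. Pictures are saved under pics/ and viewed, at most 10 in all, crops included, and the job is handed in when it is done.

Besides the shell and the picture viewer there is one more tool, called after "Emit:" as a command line: name --argument value ..., lists and objects as JSON in quotes. carry_out: Moves the arm, as the interface text tells. Its arguments: {"type":"object","properties":{"steps":{"type":"array","items":{"type":"array"}},"force":{"type":"number"}},"required":["steps"]}

```bash
ls; mkdir -p pics
cat > h.py <<'E'
import numpy as np, cv2
from scipy.spatial.transform import Rotation as R
from workcell import env
def rot(q): return R.from_quat([q[1],q[2],q[3],q[0]]).as_matrix()
def cal(n):
    c=env.get_calibration(n); K=np.array([[c['fx'],0,c['cx']],[0,c['fy'],c['cy']],[0,0,1.]])
    return K,np.array(c['D'],float),np.array(c['origin']),rot(c['orientation'])
def look(n):
    c=cal(n); im,d=env.read_camera(n); return im,d,c
def rays(c,uv):
    p=cv2.undistortPoints(np.array(uv,float).reshape(-1,1,2),c[0],c[1]).reshape(-1,2)
    return np.c_[p[:,0],-p[:,1],-np.ones(len(p))]@c[3].T
def onplane(c,uv,z):
    r=rays(c,uv); return c[2]+r*((z-c[2][2])/r[:,2])[:,None]
def cloud(d,c):
    v,u=np.mgrid[0:480,0:640]; r=rays(c,np.c_[u.ravel(),v.ravel()])
    return (c[2]+r*d.reshape(-1,1)).reshape(480,640,3)
E
python3 - <<'E'
from h import *
for n in("scene","side","wrist"):
    im,d,c=look(n); cv2.imwrite(f"pics/{n}0.png",im[:,:,::-1]); np.savez(f"{n}0.npz",im=im,d=d)
    print(n,c[0].round(1).tolist(),c[2],c[3].round(2).tolist(),c[1])
s=env.get_state(); print(s['tcp_pos'],s['orientation'],env.hold_point_z,s['clock'],s['finger_gap'])
E
```

```text
pics
scene [[454.2, 0.0, 317.3], [0.0, 454.2, 248.4], [0.0, 0.0, 1.0]] [ 0.98578837 -0.33336512  0.95668756] [[0.65, -0.64, 0.4], [0.76, 0.56, -0.33], [-0.01, 0.52, 0.85]] [-0.07303799  0.          0.          0.          0.        ]
side [[557.0, 0.0, 321.0], [0.0, 557.0, 240.9], [0.0, 0.0, 1.0]] [ 0.04924096 -0.68755849  0.88029657] [[0.79, 0.41, -0.46], [-0.62, 0.51, -0.59], [-0.01, 0.75, 0.66]] [-0.00924477  0.          0.          0.          0.        ]
wrist [[331.7, 0.0, 314.3], [0.0, 331.7, 245.8], [0.0, 0.0, 1.0]] [0.57490977 0.08215018 0.37252503] [[1.0, -0.0, 0.0], [-0.0, 0.95, 0.32], [-0.0, -0.32, 0.95]] [-0.03662049  0.          0.          0.          0.        ]
[5.74600219e-01 4.09041556e-05 2.30595755e-01] [-5.80086711e-04  7.07114679e-01  7.07098510e-01 -4.38204336e-04] 0.0187 0.15 0.08506375180812445
```

View pics/scene0.png

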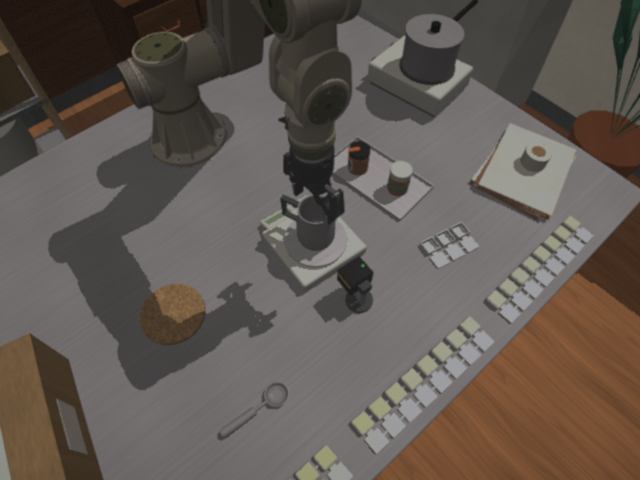

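View pics/side0.png

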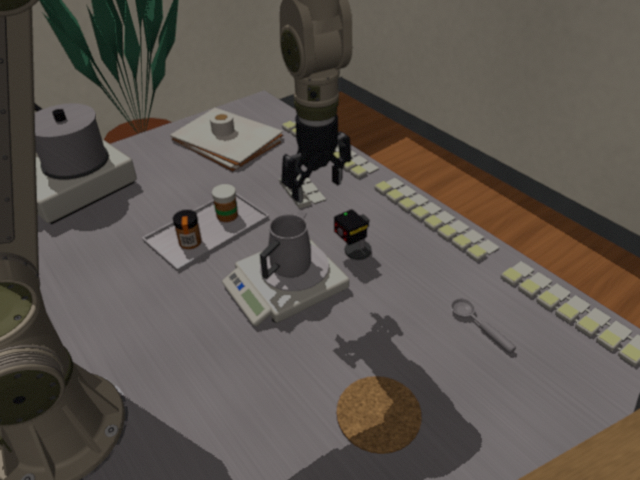

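Scene view: the jug is at (316,222) on the scale, the mat at (172,313), the black-lidded jar at (358,157), the white-lidded jar at (400,178) and the reader at (355,275). Side view: the jug is at (288,245) with its handle at (268,262), the mat at (379,413), the jar at (187,230) with its seal strip at (183,220), and the reader at (350,228).

View pics/wrist0.png

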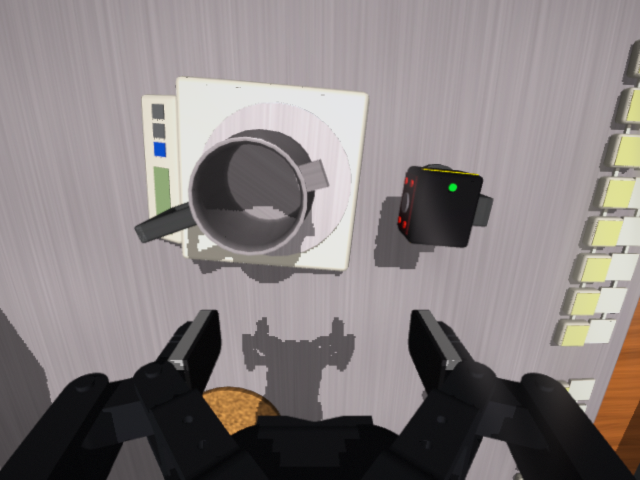

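Run:
```python
from h import *
for n in("scene","side"):
    f=np.load(n+"0.npz"); im,d=f['im'],f['d']; c=cal(n); P=cloud(d,c)
    hsv=cv2.cvtColor(im,cv2.COLOR_RGB2HSV)
    # mat
    m=(hsv[...,0]<20)&(hsv[...,1]>90)&(hsv[...,2]>70)&(abs(P[...,2]-.009)<.012)&(P[...,0]>.2)&(P[...,0]<.8)&(abs(P[...,1])<.5)
    k,l,s,ce=cv2.connectedComponentsWithStats(m.astype(np.uint8)); i=1+s[1:,4].argmax()
    cs,_=cv2.findContours((l==i).astype(np.uint8),0,1); e=cv2.fitEllipse(max(cs,key=len))
    print(n,"mat",e,onplane(c,[e[0]],.009),P[l==i].mean(0))
    # jug rim: points at z 150..162
    near=(abs(P[...,0]-.55)<.25)&(abs(P[...,1])<.25)
    for nm,lo,hi in(("jugrim",.15,.16),("lids",.074,.09),("pan",.045,.051),("reader",.1,.112)):
        q=P[near&(P[...,2]>lo)&(P[...,2]<hi)&(d>0)]
        mm=(near&(P[...,2]>lo)&(P[...,2]<hi)&(d>0)).astype(np.uint8)
        k,l,s,ce=cv2.connectedComponentsWithStats(mm)
        for i in range(1,k):
            if s[i,4]>25: p=P[l==i]; print(n,nm,s[i,4],ce[i].round(),p.mean(0).round(3),p.min(0).round(3),p.max(0).round(3))
```

```text
scene mat ((172.0336456298828, 312.6414489746094), (54.234798431396484, 64.7715835571289), 60.43575668334961) [[ 0.45496378 -0.32468634  0.009     ]] [ 0.45463915 -0.323069    0.00979041]
scene jugrim 122 [306. 210.] [0.519 0.027 0.155] [0.491 0.002 0.15 ] [0.569 0.062 0.159]
scene lids 79 [290. 215.] [0.466 0.018 0.085] [0.449 0.006 0.079] [0.484 0.029 0.09 ]
scene lids 86 [313. 214.] [0.497 0.062 0.082] [0.488 0.036 0.074] [0.514 0.08  0.089]
scene lids 137 [316. 241.] [0.558 0.02  0.082] [ 0.511 -0.003  0.074] [0.576 0.065 0.09 ]
scene lids 114 [353. 288.] [0.701 0.001 0.083] [ 0.656 -0.011  0.074] [0.728 0.03  0.09 ]
scene pan 1290 [315. 247.] [0.555 0.02  0.048] [ 0.46  -0.039  0.045] [0.611 0.111 0.051]
scene reader 53 [311. 209.] [0.495 0.057 0.106] [0.487 0.029 0.1  ] [0.509 0.077 0.112]
scene reader 142 [314. 234.] [0.555 0.018 0.106] [ 0.501 -0.004  0.1  ] [0.576 0.064 0.112]
scene reader 654 [355. 272.] [0.685 0.02  0.108] [ 0.654 -0.01   0.1  ] [0.712 0.054 0.112]
side mat ((365.3061218261719, 408.0009765625), (53.88249588012695, 66.2155990600586), 47.97993469238281) [[ 0.44089381 -0.30484687  0.009     ]] [ 0.43998337 -0.30280423  0.00996621]
side jugrim 343 [290. 224.] [0.539 0.045 0.155] [ 0.491 -0.     0.15 ] [0.584 0.082 0.16 ]
side lids 190 [351. 234.] [0.669 0.006 0.082] [ 0.652 -0.011  0.074] [0.706 0.053 0.09 ]
side lids 319 [286. 266.] [0.499 0.012 0.084] [ 0.444 -0.006  0.074] [0.566 0.056 0.09 ]
side pan 950 [304. 274.] [ 0.536 -0.001  0.049] [ 0.46  -0.039  0.045] [0.612 0.063 0.051]
side reader 490 [351. 221.] [0.68  0.018 0.108] [ 0.653 -0.012  0.1  ] [0.72  0.055 0.112]
side reader 96 [289. 232.] [0.553 0.074 0.107] [0.529 0.052 0.1  ] [0.572 0.086 0.112]
side reader 177 [292. 256.] [0.514 0.009 0.106] [ 0.486 -0.006  0.1  ] [0.568 0.046 0.112]
side reader 30 [265. 269.] [0.448 0.011 0.106] [0.444 0.006 0.101] [0.455 0.021 0.112]
```

The wrist view shows the jug's rim centred near (249,194), its handle to (150,230), the white housing with corners at (178,78), (367,94) and (347,270), and the reader at (445,205).

Run:
```python
from h import *
from scipy.optimize import least_squares
def circ(p,r=None):
    f=lambda x:np.hypot(p[:,0]-x[0],p[:,1]-x[1])-(x[2] if r is None else r)
    s=least_squares(f,[*p[:,:2].mean(0),r or .04],loss='soft_l1',f_scale=.001); return s.x.round(4)
f=np.load("wrist0.npz"); im,d=f['im'],f['d']; c=cal("wrist"); P=cloud(d,c); Z=P[...,2]
v,u=np.mgrid[0:480,0:640]; ok=(d>0)&(v<300)
hsv=cv2.cvtColor(im,cv2.COLOR_RGB2HSV)
m=ok&(Z>.151)&(Z<.162)&(u<340)
print("rim",circ(P[m]),m.sum())
# handle
cx=circ(P[m])
h=ok&(Z>.125)&(Z<.165)&(np.hypot(P[...,0]-cx[0],P[...,1]-cx[1])>.052)&(u<230)
hp=P[h]; g=hp.mean(0); print("handle",h.sum(),g,hp.min(0),hp.max(0),"yaw",np.degrees(np.arctan2(g[1]-cx[1],g[0]-cx[0])))
# housing
hz=ok&(Z>.03)&(Z<.052)&(u<380)&(hsv[...,2]>60)
print("zhist",np.histogram(Z[hz],bins=np.arange(.03,.053,.002)))
for zlo,zhi in((.03,.052),):
    q=P[ok&(Z>zlo)&(Z<zhi)&(u>174)&(u<380)][:,:2].astype(np.float32)
    print("house",cv2.minAreaRect(q))
print("corners", [onplane(c,[[a,b]],.042).round(4).tolist() for a,b in((178,78),(367,94),(347,270),(183,257))])
# reader top
r=ok&(Z>.103)&(Z<.112)&(u>380)
print("reader",P[r].mean(0),cv2.minAreaRect(P[r][:,:2].astype(np.float32)),np.median(P[r][:,2]))
for n in("scene","side"):
    f=np.load(n+"0.npz"); im,d=f['im'],f['d']; c=cal(n); P=cloud(d,c)
    mm=((P[...,1]>.1)&(P[...,1]<.4)&(P[...,0]>.3)&(P[...,0]<.8)&(P[...,2]>.068)&(P[...,2]<.095)&(d>0)).astype(np.uint8)
    k,l,s,ce=cv2.connectedComponentsWithStats(mm)
    for i in range(1,k):
        if s[i,4]>25:
            p=P[l==i]; t=p[p[:,2]>.074]; print(n,ce[i].round(),t.mean(0).round(3),t.min(0).round(3),t.max(0).round(3),circ(t),im[l==i].mean(0).round())
    hsv=cv2.cvtColor(im,cv2.COLOR_RGB2HSV)
    o=(hsv[...,0]<14)&(hsv[...,1]>190)&(hsv[...,2]>120)&(mm>0)
    if o.sum(): q=P[o]; print(n,"orange",o.sum(),q[q[:,2]>.074].mean(0),q.min(0),q.max(0))
```

```text
rim [0.5316 0.0425 0.038 ] 2773
handle 966 [0.46422778 0.0201033  0.14341034] [0.44405989 0.00772881 0.12538961] [0.48450933 0.03187878 0.14579199] yaw -161.6115295832286
zhist (array([ 706, 1712, 9601, 2385,    7,    0,    0,  195, 5219, 2671, 2982]), array([0.03 , 0.032, 0.034, 0.036, 0.038, 0.04 , 0.042, 0.044, 0.046,
       0.048, 0.05 , 0.052]))
house ((0.5249044299125671, 0.037546202540397644), (0.18448537588119507, 0.19039566814899445), 84.9055404663086)
corners [[[0.4504, 0.1325, 0.042]], [[0.6231, 0.1182, 0.042]], [[0.6099, -0.0563, 0.042]], [[0.4341, -0.0415, 0.042]]]
reader [0.68122048 0.02523346 0.1073093 ] ((0.6819170713424683, 0.02332364022731781), (0.06203761696815491, 0.05177688971161842), 85.44673156738281) 0.10742405321616644
scene [360. 149.] [0.416 0.291 0.081] [0.386 0.263 0.074] [0.443 0.323 0.086] [0.4162 0.2917 0.0213] [55. 45. 40.]
scene [401. 170.] [0.536 0.321 0.081] [0.506 0.295 0.074] [0.563 0.352 0.086] [0.536  0.3214 0.0207] [141. 141. 134.]
side [224. 193.] [0.534 0.318 0.082] [0.505 0.291 0.074] [0.563 0.353 0.087] [0.5343 0.3192 0.0217] [128. 127. 120.]
side [185. 219.] [0.413 0.288 0.082] [0.386 0.262 0.074] [0.444 0.321 0.087] [0.4132 0.289  0.022 ] [44. 31. 24.]
side orange 12 [0.40705889 0.28057491 0.08265225] [0.39797886 0.26819267 0.07890253] [0.41575119 0.29326777 0.0844972 ]
```

Pan centre: about (.536,.036) from both the reader and the housing. Jug axis: about (.532,.0425), with the handle yaw at -161.6°, so the grip point is (.468,.021,.140). The mat is at (.455,-.325) and the jar at (.415,.290), with its label facing about -128°.

Emit:
carry_out --steps '[[[0,0,36],[2.1,-10.7,0],0],[[0,0,72],[2.1,-10.7,0],0],[[0,0,72],[2.1,-10.7,0],0],[[0,0,72],[2.1,-10.7,0],0],[[0,0,72],[2.1,-10.7,0],0],[[0,0,72],[2.1,-10.7,0],0],[[0,0,72],[2.1,-10.7,0],0],[[0,0,72],[2.1,-10.7,0],0]]' --force 60

```text
clock: 1.15
tcp_pos: [0.4678, 0.021, 0.2311]
orientation: [-0.0, 0.988, 0.157, -0.0]
wrist_force: [-0.6, -0.1, 0.3]
finger_gap: 0.0855
grip_force: 0.0
```

Run:
```python
from h import *
im,d,c=look("wrist"); cv2.imwrite("pics/w1.png",im[:,:,::-1])
s=env.get_state(); print(s['tcp_pos'],rot(s['orientation']).round(3).tolist(),s['joint_pos'],s['clock'],s['wrist_force'])
P=cloud(d,c);Z=P[...,2]
h=(d>0)&(Z>.138)&(Z<.15)&(np.hypot(P[...,0]-.468,P[...,1]-.021)<.03)
q=P[h]; print(h.sum(),q.mean(0),np.cov(q[:,:2].T)*1e6)
w,V=np.linalg.eigh(np.cov(q[:,:2].T)); print("dir",np.degrees(np.arctan2(V[1,1],V[0,1])), np.c_[ (q[:,:2]-q[:,:2].mean(0))@V].min(0),((q[:,:2]-q[:,:2].mean(0))@V).max(0))
```

```text
[0.46785634 0.02099438 0.23111838] [[0.95, 0.311, -0.0], [0.311, -0.95, 0.0], [-0.0, -0.0, -1.0]] [-1.26801526e-01  1.07390091e-01 -2.14720553e-01  1.24907168e+00
 -2.70741131e-05  2.69815515e+00] 1.2 [ 0.4106565  -0.71622766  0.74485751]
1154 [0.46895347 0.02106897 0.1435453 ] [[168.78854863  51.22608016]
 [ 51.22608016  33.90649597]]
dir -161.3904200575924 [-0.00708672 -0.02889405] [0.00676863 0.02463963]
```

View pics/w1.png

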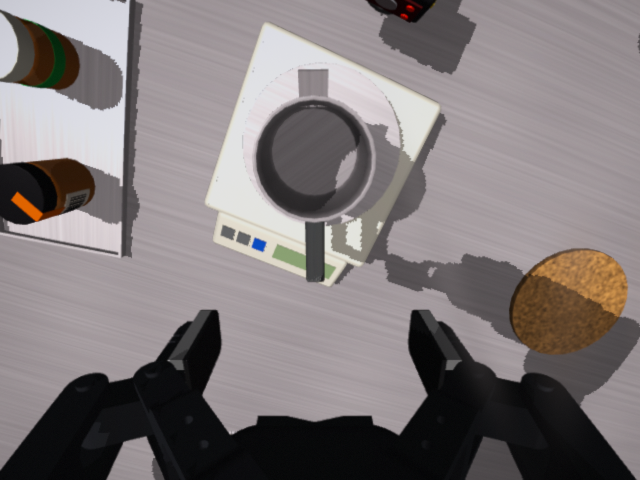

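The jug handle sits at (315,250), centred between the fingers and aligned with them, and the whole mat is visible at (570,300). I'll descend and grip.

Emit:
carry_out --steps '[[[0,0,0],[0,0,5],0],[[0,0,0],[0,0,9],0],[[0,0,0],[0,0,11],0],[[0,0,0],[0,0,11],0],[[0,0,0],[0,0,11],255],[[0,0,0],[0,0,11],255],[[0,0,0],[0,0,11],255],[[0,0,0],[0,0,11],255]]' --force 70

```text
clock: 2.2
tcp_pos: [0.4683, 0.021, 0.1218]
orientation: [0.0, 0.988, 0.157, 0.0]
wrist_force: [-8.2, 1.1, 17.0]
finger_gap: 0.0128
grip_force: 58.6
```

Run:
```python
from h import *
im=cv2.imread("pics/w1.png"); hsv=cv2.cvtColor(im,cv2.COLOR_BGR2HSV)
m=((hsv[...,0]<25)&(hsv[...,1]>80)); m[:,:490]=0; m=m.astype(np.uint8)
cs,_=cv2.findContours(m,0,1); e=cv2.fitEllipse(max(cs,key=cv2.contourArea)); print(e)
s=env.get_state(); print(s['clock'],s['tcp_pos'],s['finger_gap'],s['grip_force'],s['wrist_force'])
# camera pose at w1: reconstruct from rigid offset now
K,D,o,Rc=cal("wrist"); T=np.array(s['tcp_pos']); Rt=rot(s['orientation'])
off=Rt.T@(o-T); Rr=Rt.T@Rc
R1=np.array([[.95,.311,0],[.311,-.95,0],[0,0,-1]]); t1=np.array([.46786,.02099,.23112])
print(onplane((K,D,t1+R1@off,R1@Rr),[e[0]],.009))
```

```text
((568.0570068359375, 301.1513671875), (96.0586166381836, 124.2656478881836), 58.06234359741211)
2.2 [0.46826873 0.02099485 0.12184759] 0.012834416238623894 58.62046301364899 [-8.18857339  1.13275916 17.02712742]
[[ 0.4592768  -0.31721157  0.009     ]]
```

Emit:
carry_out --steps '[[[0,0,0],[0,0,-0.5],255],[[0,0,0],[0,0,-1.5],255],[[0,0,0],[0,0,-3],255],[[0,0,0],[0,0,-4.5],255],[[0,0,0],[0,0,-5.5],255],[[0,0,0],[0,0,-6],255],[[0,0,0],[0,0,-6],255],[[0,0,0],[0,0,-6],255]]' --force 100

```text
clock: 3.2
tcp_pos: [0.4677, 0.021, 0.1809]
orientation: [-0.0, 0.988, 0.156, -0.0]
wrist_force: [-0.5, 0.3, -3.2]
finger_gap: 0.0116
grip_force: 97.5
```

Emit:
carry_out --steps '[[[0,0,0],[-1,1.7,0],255],[[0,0,0],[-3,5.2,0],255],[[0,0,0],[-5.5,9.6,0],255],[[0,0,0],[-8,14,0],255],[[0,0,0],[-10.5,18.4,0],255],[[0,0,0],[-13,22.7,0],255],[[0,0,0],[-15.5,27.1,0],255],[[0,0,0],[-17.5,30.5,0],255]]'

```text
clock: 4.2
tcp_pos: [0.395, -0.325, 0.1807]
orientation: [-0.0, 0.988, 0.156, -0.0]
wrist_force: [-0.7, 0.8, -2.4]
finger_gap: 0.0117
grip_force: 97.7
```

Emit:
carry_out --steps '[[[0,0,0],[-0.6,1,0],255],[[0,0,0],[-0.9,1.7,0],255],[[0,0,0],[-0.9,1.7,1],255],[[0,0,0],[-0.9,1.7,2.5],255],[[0,0,0],[-0.9,1.7,4],255],[[0,0,0],[-0.9,1.7,5],255],[[0,0,0],[-0.9,1.7,5],255],[[0,0,0],[-0.9,1.7,5],255]]'

```text
clock: 5.2
tcp_pos: [0.3928, -0.3423, 0.1316]
orientation: [0.0, 0.988, 0.157, 0.0]
wrist_force: [-0.6, 0.8, -3.7]
finger_gap: 0.0121
grip_force: 97.8
```

Run:
```python
from h import *
im,d,c=look("scene"); cv2.imwrite("pics/s2.png",cv2.resize(im[160:400,60:380,::-1],None,fx=2,fy=2))
s=env.get_state(); print(s['tcp_pos'],rot(s['orientation']).round(3).tolist(),s['joint_pos'],s['clock'],s['wrist_force'],s['ft_torque'],s['finger_gap'])
im,d,c=look("wrist"); P=cloud(d,c);Z=P[...,2]; T=np.array(s['tcp_pos'])
a=T[:2]+.067*np.array([.95,.311]); r=np.hypot(P[...,0]-a[0],P[...,1]-a[1])
m=(d>0)&(r<.06)&(r>.03)&(Z>.1); q=P[m]; q=q[q[:,2]>q[:,2].max()-.04]
# rim: top point per angular bin
an=np.degrees(np.arctan2(q[:,1]-a[1],q[:,0]-a[0]))//30
for k in sorted(set(an)): p=q[an==k]; print(k*30,np.percentile(p[:,2],97).round(4),len(p))
```

```text
[ 0.3928643  -0.34245912  0.13181673] [[0.951, 0.309, 0.001], [0.309, -0.951, -0.001], [0.0, 0.001, -1.0]] [-8.71098236e-01  2.61680109e-01 -2.74852329e-01  1.03318543e+00
  5.47931612e-05  1.95631309e+00] 5.25 [-0.10809332 -1.12457028 -2.3875683 ] [-0.00723336  0.17797611 -0.0136367 ] 0.01150099330678829
-180.0 0.2277 9577
-150.0 0.2284 4164
150.0 0.2283 1599
```

View pics/s2.png

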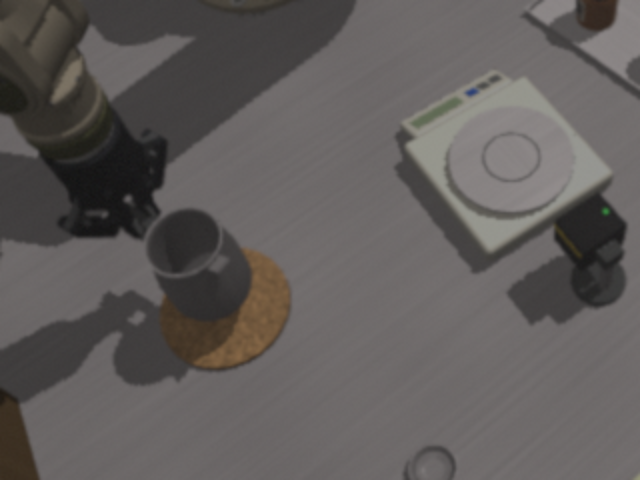

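The jug hangs upright over the mat: its base is near crop (207,300) and the mat's centre near (226,307). The pan is empty, with its ring at crop (512,157). I'll lower it now.

Emit:
carry_out --steps '[[[0,0,0],[0,0,1.5],255],[[0,0,0],[0,0,3],255],[[0,0,0],[0,0,3.8],255],[[0,0,0],[0,0,4.2],255],[[0,0,0],[0,0,4.4],255],[[0,0,0],[0,0,4.5],255],[[0,0,0],[0,0,4.6],255],[[0,0,0],[0,0,4.6],255]]'

```text
clock: 6.3
tcp_pos: [0.3926, -0.3422, 0.0855]
orientation: [0.0, 0.988, 0.156, 0.0]
wrist_force: [-1.1, 0.1, -2.3]
finger_gap: 0.0116
grip_force: 97.8
```

Emit:
carry_out --steps '[[[0,0,0],[0,0,0.1],255],[[0,0,0],[0,0,0.2],255],[[0,0,0],[0,0,0.3],255],[[0,0,0],[0,0,0.3],255],[[0,0,0],[0,0,0.3],255],[[0,0,0],[0,0,0.3],255],[[0,0,0],[0,0,0.3],255],[[0,0,0],[0,0,0.3],255]]'

```text
clock: 7.3
tcp_pos: [0.3925, -0.3424, 0.0831]
orientation: [0.0, 0.988, 0.156, 0.0]
wrist_force: [-3.4, 0.7, 4.9]
finger_gap: 0.0119
grip_force: 98.7
```

Emit:
carry_out --steps '[[[0,0,0],[0,0,0],200],[[0,0,0],[0,0,0],100],[[0,0,0],[0,0,0],0],[[0,0,0],[0,0,0],0],[[0,0,0],[0,0,0],0],[[0,0,0],[0,0,-2],0],[[0,0,0],[0,0,-6],0],[[0,0,0],[0,0,-12],0]]'

```text
clock: 8.3
tcp_pos: [0.3917, -0.3411, 0.2019]
orientation: [-0.002, 0.988, 0.156, -0.001]
wrist_force: [-0.1, -1.9, 0.1]
finger_gap: 0.0853
grip_force: 0.0
```

Run:
```python
from h import *
from scipy.optimize import least_squares
im,d,c=look("scene"); P=cloud(d,c); Z=P[...,2]
n=(d>0)&(np.hypot(P[...,0]-.457,P[...,1]+.321)<.09)
m=n&(Z>.112)&(Z<.122); q=P[m]; q=q[np.hypot(q[:,0]-.457,q[:,1]+.321)<.055]
print("rim pts",len(q),(q.min(0)+q.max(0))/2,q.min(0),q.max(0),np.percentile(Z[n],99.5))
np.savez("scene2.npz",im=im,d=d)
# pan ring/disc: points at pan height
m=(d>0)&(abs(P[...,0]-.536)<.1)&(abs(P[...,1]-.036)<.1)&(Z>.0445)&(Z<.054)
q=P[m]; f=lambda x:0
hull=cv2.convexHull(q[:,:2].astype(np.float32)).reshape(-1,2); 
s=least_squares(lambda x:np.hypot(*(hull-x[:2]).T)-x[2],[.536,.036,.075],loss='soft_l1',f_scale=.002); print("pan",s.x,m.sum())
m=(d>0)&(Z>.103)&(Z<.113)&(abs(P[...,0]-.68)<.06)&(abs(P[...,1]-.02)<.06); print("reader",cv2.minAreaRect(P[m][:,:2].astype(np.float32)))
s=env.get_state(); print(s['tcp_pos'],s['joint_pos'],s['clock'])
cv2.imwrite("pics/s3.png",cv2.resize(im[90:400,60:460,::-1],None,fx=1.9,fy=1.9))
```

```text
rim pts 283 [ 0.46090755 -0.32201924  0.11683428] [ 0.41505535 -0.36093782  0.11202913] [ 0.50675975 -0.28310067  0.12163942] 0.6960501016172955
pan [0.53560956 0.035962   0.07473958] 2615
reader ((0.6833810806274414, 0.022052403539419174), (0.06309425085783005, 0.05260329321026802), 85.42179107666016)
[ 0.39443873 -0.34421409  0.21134361] [-8.70995026e-01  2.12382978e-01 -1.37220179e-01  1.21145589e+00
  1.24500884e-04  1.95632310e+00] 8.35
```

View pics/s3.png

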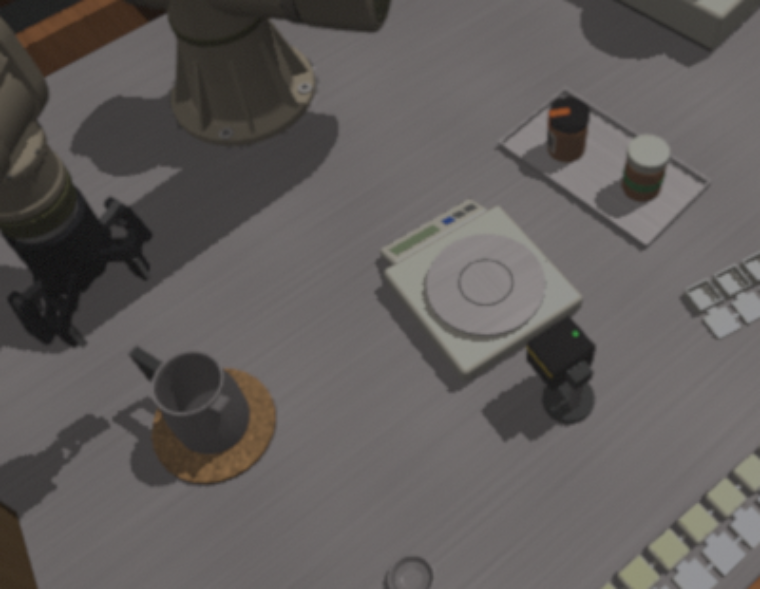

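The jug stands upright at (.459,-.322), on the centre of the mat. The pan's centre is (.5356,.036) and the reader's bearing about -5.3°. Next, the jar.

Emit:
carry_out --steps '[[[0,0,-10],[1,-3,-2],0],[[0,0,-20],[3,-8.3,-2],0],[[0,0,-30],[5,-13.9,-2],0],[[0,0,-40],[7,-19.4,-2],0],[[0,0,-50],[9,-25,-2],0],[[0,0,-60],[11,-30.5,-2],0],[[0,0,-70],[13,-36,-2],0],[[0,0,-80],[13.5,-37.4,-2],0]]'

```text
clock: 9.35
tcp_pos: [0.4049, 0.0583, 0.2224]
orientation: [0.0, 0.652, 0.758, 0.0]
wrist_force: [-0.8, -0.3, -0.1]
finger_gap: 0.0854
grip_force: 0.0
```

Run:
```python
from h import *
s=env.get_state(); M=rot(s['orientation']); print(s['tcp_pos'],s['joint_pos'],s['clock'],M.round(3).tolist())
print((np.array([.4147,.290,.23])-s['tcp_pos'])@M*100)
```

```text
[0.4049074  0.05831523 0.22238253] [-5.41904594e-02 -5.35913699e-03 -3.56406042e-01  1.21909705e+00
  5.36322294e-04  1.36627136e+00] 9.35 [[-0.15, 0.989, 0.001], [0.989, 0.15, 0.001], [0.0, 0.001, -1.0]]
[22.76079403  4.43870097 -0.74949105]
```

Emit:
carry_out --steps '[[[0,0,-10],[4,0.8,0],0],[[0,0,-20],[9.5,1.9,0],0],[[0,0,-32],[15,3,0],0],[[0,0,-32],[20,4,0],0],[[0,0,-32],[22.8,4.4,0],0],[[0,0,-32],[22.8,4.4,0],0],[[0,0,-32],[22.8,4.4,0],0],[[0,0,-32],[22.8,4.4,0],0]]'

```text
clock: 10.35
tcp_pos: [0.4173, 0.2862, 0.2223]
orientation: [0.0, 0.423, 0.906, -0.0]
wrist_force: [0.3, 0.4, -0.4]
finger_gap: 0.0856
grip_force: 0.0
```

Run:
```python
from h import *
from scipy.optimize import least_squares
im,d,c=look("wrist"); P=cloud(d,c); Z=P[...,2]; cv2.imwrite("pics/w4.png",im[:,:,::-1])
s=env.get_state(); M=rot(s['orientation']); T=np.array(s['tcp_pos']); print(T,s['joint_pos'],s['clock'],M.round(3).tolist())
m=(d>0)&(Z>.076)&(Z<.088)&(np.hypot(P[...,0]-.4147,P[...,1]-.29)<.05); q=P[m]
hull=cv2.convexHull(q[:,:2].astype(np.float32)).reshape(-1,2)
x=least_squares(lambda x:np.hypot(*(hull-x[:2]).T)-x[2],[.415,.29,.028],loss='soft_l1',f_scale=.001).x; print("lid",x,np.median(q[:,2]),m.sum())
hsv=cv2.cvtColor(im,cv2.COLOR_RGB2HSV)
o=m&(hsv[...,0]<16)&(hsv[...,1]>150)&(hsv[...,2]>100); o2=P[o]; o2=o2[o2[:,2]>.078]
print("orange",o.sum(),o2.mean(0),"yaw",np.degrees(np.arctan2(o2[:,1].mean()-x[1],o2[:,0].mean()-x[0])))
w,V=np.linalg.eigh(np.cov(o2[:,:2].T)); print("axis",np.degrees(np.arctan2(V[1,1],V[0,1])),w**.5)
print("shift cm",(np.array([x[0],x[1],.029])-T)@M*100)
```

```text
[0.41736474 0.28618516 0.2224545 ] [ 4.42418939e-01  1.82619443e-01 -1.46956079e-01  1.24102562e+00
 -1.80326344e-04  1.31674798e+00] 10.4 [[-0.642, 0.767, 0.0], [0.767, 0.642, -0.0], [-0.0, 0.0, -1.0]]
lid [0.41353896 0.29301899 0.02838988] 0.08031193683024268 3119
orange 413 [0.40670382 0.28009429 0.08071943] yaw -117.87184581797968
axis 60.502917868822195 [0.00340943 0.00827298]
shift cm [ 0.77398577  0.14213989 19.34529779]
```

View pics/w4.png

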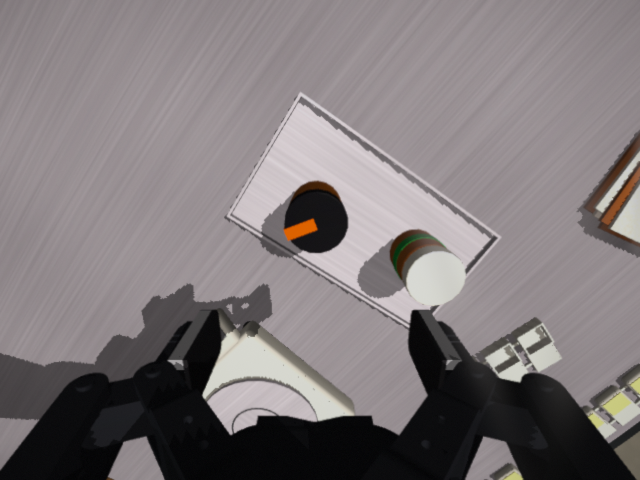

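The lid is centred at (317,217), with the orange strip running to (287,233), so the label yaw is about -119°. The spare jar's lid, at (435,277), is clear of the finger path.

Emit:
carry_out --steps '[[[0,0,0],[0.8,0.15,3],0],[[0,0,0],[0.8,0.15,8],0],[[0,0,0],[0.8,0.15,11.5],0],[[0,0,0],[0.8,0.15,14.5],0],[[0,0,0],[0.8,0.15,17],0],[[0,0,0],[0.8,0.15,18.5],0],[[0,0,0],[0.8,0.15,19.2],0],[[0,0,0],[0.8,0.15,19.2],0]]' --force 50

```text
clock: 11.4
tcp_pos: [0.4135, 0.2942, 0.0305]
orientation: [0.0, 0.423, 0.906, 0.0]
wrist_force: [-0.0, 0.3, -0.4]
finger_gap: 0.0856
grip_force: 0.0
```

Emit:
carry_out --steps '[[[0,0,0],[0,0,0],60],[[0,0,0],[0,0,0],80],[[0,0,0],[0,0,0],255],[[0,0,0],[0,0,0],255],[[0,0,0],[0,0,0],255],[[0,0,0],[0,0,0],255],[[0,0,0],[0,0,-1],255],[[0,0,0],[0,0,-2],255]]'

```text
clock: 12.4
tcp_pos: [0.4132, 0.2944, 0.0509]
orientation: [0.0, 0.423, 0.906, 0.0]
wrist_force: [0.3, -0.4, -2.3]
finger_gap: 0.0555
grip_force: 53.2
```

Emit:
carry_out --steps '[[[0,0,0],[0,0,-3],255],[[0,0,0],[0,0,-7],255],[[0,0,-10],[0,0,-11],255],[[0,0,-20],[-2,-0.5,-13],255],[[0,0,-30],[-6,-1.6,-13],255],[[0,0,-40],[-11,-2.9,-13],255],[[0,0,-50],[-16,-4.2,-13],255],[[0,0,-60],[-21,-5.5,-13],255]]'

```text
clock: 13.4
tcp_pos: [0.5067, 0.0967, 0.1811]
orientation: [0.001, -0.09, 0.996, 0.0]
wrist_force: [1.1, -0.6, -2.7]
finger_gap: 0.0556
grip_force: 53.6
```

Run:
```python
from h import *
s=env.get_state(); M=rot(s['orientation']); print(s['tcp_pos'],s['joint_pos'],s['clock'],M.round(3).tolist(),s['finger_gap'])
print((np.array([.5356,.036,.0755])-s['tcp_pos'])@M*100)
```

```text
[0.50666541 0.09670255 0.18109785] [ 3.27693458e-02  2.19433929e-01 -2.03742328e-01  1.14651745e+00
  1.68267045e-04 -1.48004534e-01] 13.4 [[-0.984, -0.18, 0.001], [-0.18, 0.984, 0.0], [-0.001, 0.0, -1.0]] 0.05558275316383231
[-1.74315319 -6.49159777 10.56171136]
```

Emit:
carry_out --steps '[[[0,0,-10],[-0.8,-2.5,0],255],[[0,0,-20],[-1.5,-5,0],255],[[0,0,-30],[-1.8,-6.6,0],255],[[0,0,-40],[-1.8,-6.6,0],255],[[0,0,-50],[-1.8,-6.6,0],255],[[0,0,-54],[-1.8,-6.6,0],255],[[0,0,-54],[-1.8,-6.6,2],255],[[0,0,-54],[-1.8,-6.6,4],255]]'

```text
clock: 14.4
tcp_pos: [0.5356, 0.0362, 0.1407]
orientation: [0.001, -0.53, 0.848, -0.0]
wrist_force: [0.0, -0.2, -2.4]
finger_gap: 0.0556
grip_force: 53.7
```

Run:
```python
from h import *
s=env.get_state(); M=rot(s['orientation']); T=np.array(s['tcp_pos']); print(T,s['joint_pos'],s['clock'],M.round(3).tolist(),s['finger_gap'])
print((np.array([.5356,.036,.0755])-T)@M*100)
for n in("scene","side"):
    im,d,c=look(n); uv,_=cv2.projectPoints((c[3].T@(T+[0,0,.0-.0]-c[2])*[1,-1,-1]).reshape(1,3),np.zeros(3),np.zeros(3),c[0],c[1]); u,v=uv.ravel().astype(int)
    cv2.imwrite(f"pics/{n}5.png",cv2.resize(im[v-75:v+75,u-90:u+90,::-1],None,fx=2.2 if 0 else 2.2,fy=2.2)); 
a,b=cv2.imread("pics/scene5.png"),cv2.imread("pics/side5.png"); cv2.imwrite("pics/both5.png",np.hstack([a,b]))
```

```text
[0.53561284 0.03621904 0.14070358] [-8.20993438e-02  2.83394334e-01 -2.22009129e-01  1.06395339e+00
  7.03669675e-05 -1.19917707e+00] 14.4 [[-0.438, -0.899, 0.001], [-0.899, 0.438, -0.0], [-0.001, -0.001, -1.0]] 0.055631043115025286
[2.40862504e-02 1.31913658e-04 6.52034996e+00]
```

View pics/both5.png

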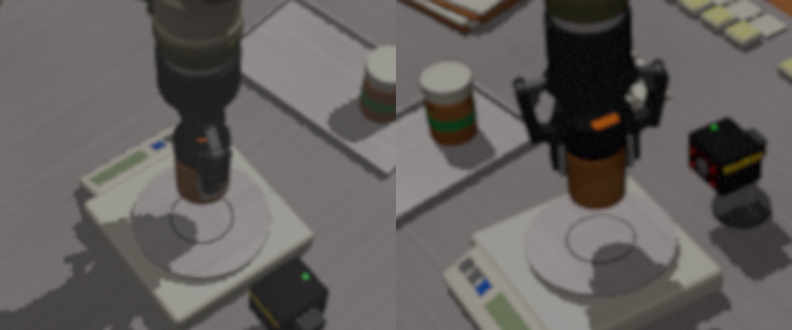

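The jar hangs upright over the ring. In the right-hand (side) view the strip runs from about (598,125) to (618,118), toward the reader at (725,160). I'll lower it.

Emit:
carry_out --steps '[[[0,0,0],[0,0,1.5],255],[[0,0,0],[0,0,3.5],255],[[0,0,0],[0,0,5],255],[[0,0,0],[0,0,5.8],255],[[0,0,0],[0,0,6.1],255],[[0,0,0],[0,0,6.2],255],[[0,0,0],[0,0,6.3],255],[[0,0,0],[0,0,6.3],255]]'

```text
clock: 15.5
tcp_pos: [0.5355, 0.0362, 0.0776]
orientation: [0.0, -0.53, 0.848, -0.0]
wrist_force: [0.7, 0.7, -2.0]
finger_gap: 0.0554
grip_force: 53.7
```

Emit:
carry_out --steps '[[[0,0,0],[0,0,0.1],255],[[0,0,0],[0,0,0.1],255],[[0,0,0],[0,0,0.2],255],[[0,0,0],[0,0,0.2],255],[[0,0,0],[0,0,0.25],255],[[0,0,0],[0,0,0.25],255],[[0,0,0],[0,0,0.25],255],[[0,0,0],[0,0,0.25],255]]'

```text
clock: 16.5
tcp_pos: [0.5354, 0.0362, 0.0762]
orientation: [0.0, -0.53, 0.848, -0.0]
wrist_force: [-3.0, -0.2, 8.1]
finger_gap: 0.0556
grip_force: 54.0
```

Contact is at 8 N, so I'll release and retreat upward.

Emit:
carry_out --steps '[[[0,0,0],[0,0,0],40],[[0,0,0],[0,0,0],0],[[0,0,0],[0,0,0],0],[[0,0,0],[0,0,0],0],[[0,0,0],[0,0,0],0],[[0,0,0],[0,0,-2],0],[[0,0,0],[0,0,-6],0],[[0,0,0],[0,0,-11],0]]'

```text
clock: 17.5
tcp_pos: [0.5344, 0.0363, 0.185]
orientation: [-0.001, -0.53, 0.848, 0.001]
wrist_force: [0.4, -0.3, -0.4]
finger_gap: 0.0854
grip_force: 0.0
```

Emit:
carry_out --steps '[[[0,0,0],[0,0,-4],0],[[0,0,0],[0,0,-4],0],[[0,0,0],[0,0,-4],0],[[0,0,0],[0,0,-4],0],[[0,0,0],[0,0,-4],0],[[0,0,0],[0,0,-4],0],[[0,0,0],[0,0,-4],0],[[0,0,0],[0,0,-4],0]]'

```text
clock: 18.5
tcp_pos: [0.5353, 0.0362, 0.2248]
orientation: [0.0, -0.53, 0.848, -0.0]
wrist_force: [-0.3, -0.2, 0.2]
finger_gap: 0.0852
grip_force: 0.0
```

Run:
```python
from h import *
from scipy.optimize import least_squares
im,d,c=look("wrist"); P=cloud(d,c); Z=P[...,2]
m=(d>0)&(Z>.120)&(Z<.133)&(np.hypot(P[...,0]-.5356,P[...,1]-.036)<.05); q=P[m]
hull=cv2.convexHull(q[:,:2].astype(np.float32)).reshape(-1,2)
x=least_squares(lambda x:np.hypot(*(hull-x[:2]).T)-x[2],[.5356,.036,.028],loss='soft_l1',f_scale=.001).x; print("lid",x,np.median(q[:,2]))
hsv=cv2.cvtColor(im,cv2.COLOR_RGB2HSV); o=m&(hsv[...,0]<16)&(hsv[...,1]>150)&(hsv[...,2]>100); o2=P[o]
w,V=np.linalg.eigh(np.cov(o2[:,:2].T)); print("yaw",np.degrees(np.arctan2(*(o2.mean(0)[:2]-x[:2])[::-1])),"axis",np.degrees(np.arctan2(V[1,1],V[0,1])),o.sum())
s=env.get_state(); print(s['tcp_pos'],s['clock'],s['wrist_force'])
im,_,c=look("scene"); cv2.imwrite("pics/s6.png",cv2.resize(im[90:400,60:460,::-1],None,fx=1.9,fy=1.9))
```

```text
lid [0.53671032 0.03683636 0.02832299] 0.1254503822315877
yaw -6.719576869670703 axis 172.0006485716011 158
[0.53527018 0.036189   0.22480158] 18.55 [0.28210584 0.37361038 0.19357755]
```

View pics/s6.png

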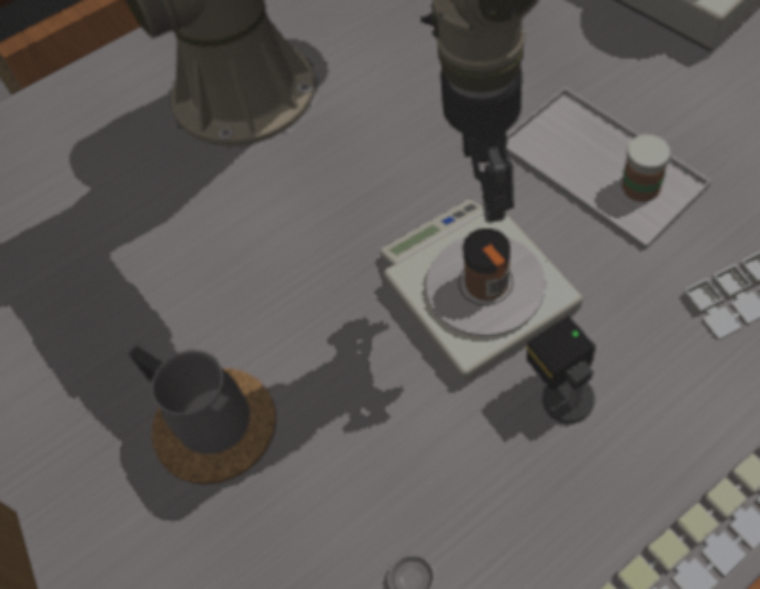

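The jar stands on the ring at (486,265) with its strip pointing at the reader, yaw -7° against -5° wanted. The jug is upright on the mat at (205,400). I'm handing in.

```bash
python3 -c "
from workcell import env
print(env.hand_in())"
```

```text
the job is handed in; nothing more can be done
None
```

The job is handed in: the jug stands on the cork mat and the black-lidded jar is centred on the pan with its label within about 2° of the reader's window, both upright and let go; hand_in returned no verdict.

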